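# Load the rinse tray with used labware and slide it to the rinse station

### The arm

A 6-joint arm with a two-finger parallel gripper is mounted at the origin on the work surface. World frame = base frame: x ahead of the robot, y to its left, z up, the work surface at z = 0. Lengths are in mm, angles in rad, forces in N, time in s.
With the tool pointing down it reaches from about 275 to 750 mm from the base axis. Payload 10.2 kg.
Tool frame: the origin (TCP) lies midway between the tips of the shut fingers; the grasp point (between the pads) lies 19 mm behind it; z points along the fingers, y is the line along which they close (so a half turn about z gives the same grasp; the last joint's range is limited). The gripper opens to 85 mm and grips with 20 to 120 N. Pads are 22 mm wide; open, the fingers measure 114 mm over their backs; the gripper's body (76 mm by 85 mm) begins 54 mm behind the grasp point. The pads swing forward as they close: fully open they stand 13 mm farther back than shut.
Start: joints at [-1.532, 0.313, 1.498, -0, 1.331, -0.223], TCP at [135.867, -507.12, 206.094] pointing down, gripper open.
Joint ranges: [-2.94, 2.94], [-0.97, 2.17], [0.19, 2.56], [-1.23, 4.37], [0.02, 3.11], [-2.88, 2.88]. Speed limits (rad/s): [2.39, 2.39, 3.01, 3.14, 3.14, 3.14].

### API

Orientations are given as a unit quaternion [w, x, y, z].
In Python, from rig import ctrl gives the robot as it stands.
- The arm moves only by the tool arm_command, never from a script. Its argument "increments" is a list of rows, each an object with "dr": the turn, a rotation vector about the tool's x, y, z in units of pi/4 rad (1.0 is pi/4 rad), a list of three; "offset": the shift along the tool's x, y, z in units of 120 mm (1.0 is 120 mm), a list of three; "hand": the opening, from -1 (shut) to 1 (fully open). A call has 1 to 8 rows; each row shifts and turns the commanded pose from where the row before left it, along the tool's axes as they then stand; what a row does not reach is not made up. A row lasts 1/10 s, in which the tool goes at most 50 mm and 8.59 degrees, less where a joint would pass 70% of its speed; a pose out of reach is approached as far as the arm can. A call with a number of a shift or a turn outside -1 to 1 is refused whole. A call with a gripper value outside its range is refused whole. The fingers move at their own pace and stop on an object; "grip_force" is the grip in N (left out, the last holds). Time passes only in rows, so rows that do not move let the fingers close. It gives the time, the measured TCP pose, the force, the opening and the grip force at its end, in the units of the state.
- ctrl.sense(): the state, without advancing time (a new reading comes with each control period).
- ctrl.capture(name): name is "scene" or "top"; returns the picture (400x640x3 uint8, red, green, blue); there is no depth.
- ctrl.camera_info(name): a dict with "K" (3x3 intrinsics, pixels), "R" (3x3) and "t" (3): a world point X has camera coordinates R X + t. Camera axes: x right, y down, z forward; pixel columns grow to the right and rows downward; lengths in mm; the calibration is good to about 2 mm. A picture is of the moment at which its call begins. camera_info takes no time and is no camera call.
- ctrl.finish_job(): hands the job in; it is judged then, once.
The state is a dict: "time_s": time; "joints": joint angles; "dq": joint speeds; "tau": joint torques, N m; "eef_pos": TCP position; "ee_rot": TCP orientation; "force": force on the tool from outside, world axes, zero at the start; "wrist_torque": the same for the moment, N m; "grip_width": opening from 0.0 (shut) to 1.0 (fully open); "grip_force": force on a finger pad.
Only numpy, scipy, OpenCV 4.12 (cv2) and the standard library are available. Lean on these libraries where they do the work, as an engineer would, in place of code of your own. Each camera call takes 0.05 s, during which the arm holds its last target. There are 200 camera calls.

### The job

Slide the empty tray carrier to the loading station in the middle of its rail, and there put every piece of used labware from the bench in front of it (whichever are present of bottle, jar, flask, beaker, cuvette case and brush) down inside the tray. When all are in, slide the carrier on to the rinse station at the right-hand end, fully home, and let go, leaving the calculator, wash bottle and tip box where they are.

Things in the scene. Friction and masses are not known exactly. Their poses are not given: they have to be found in the camera images.
- carrier (a joint): Travel of the tray carrier along its bench rail, in m. 0 = left (+y) end of the rail, 0.18 = loading station in the middle, held by a light spring detent; 0.36 = rinse station at the right (-y) end, against the end stop (stop at 0.362). It slides with about 2 N, 5 N over a detent, and stays where it is left. Grows along the rail's -y axis.
- tray_in (a point): Centre of the inner floor of the open stainless tray on the carrier. Inside 182 x 322 mm (x by y), walls 4 mm thick, rim 51 mm above this floor. x, y, z axes are the tray's; y is along the rail. The floor is 38 mm above the bench.
- handle (a point): Point on the carrier's push grip, an upright black block 18 (x) x 18 (y) mm that stands on the middle of the tray's near wall and rises 41 mm above the rim; its top is 14 mm above this point and 130 mm above the bench. Axes as the tray.
- load_station (a point): Where tray_in's point lies when the carrier is at the loading station; fixed on the rail.
- rinse_station (a point): Where tray_in's point lies when the carrier is at the rinse station, beside the low row of spray nozzles; fixed on the rail.
- bottle: White plastic bottle with screw cap, 46 mm diameter, 88 mm high. Origin at the centre of its base, z up its axis. May be absent.
- jar: Capped glass jar, 54 mm diameter, 66 mm high. Origin at the centre of its base, z up its axis. May be absent.
- flask: Stoppered conical glass flask, 104 mm high, base 62 mm diameter, tapering from 10 mm to 70 mm height to a neck of 24 mm diameter; rubber stopper 26 mm diameter from 86 to 104 mm. Origin at the centre of its base, z up its axis. May be absent.
- beaker: Clear plastic beaker, empty, rim diameter 56 mm, 75 mm high, wall 4 mm, slightly narrower at the foot. Origin at the centre of its base, z up its axis. May be absent.
- case: Closed flat grey plastic cuvette case, 100 (x) x 45 (y) x 32 mm (z), lying flat. Origin at the centre of its underside. May be absent.
- brush: Cleaning brush lying flat, 130 mm long along x from -65 to +65 mm: wooden handle 85 mm long, 20 mm wide, top at 20 mm; bristle head 45 mm long, 26 mm wide, 22 mm high at +x. Origin under the middle of its length. May be absent.
- calculator: White pocket calculator, 140 x 85 x 20 mm, lying on the bench; not part of the job. Origin at the centre of its underside.
- wash_bottle: White squeeze bottle with a red cap, 70 mm diameter, 170 mm high; not part of the job. Origin at the centre of its base.
- tip_box: Blue plastic tip box, 85 x 120 x 55 mm, near the robot's foot, to its left; not part of the job. Origin at the centre of its underside.

How it is judged:
By the outcome, as a careful person would: the job done as asked, in the order asked, and still so for the second after the job is handed in, with the robot touching nothing.
Of bottle, jar, flask, beaker, case, brush only 4 to 6 are there at a start; the rules pass over those that are not, and their reading is None.
At some moment in a run one of bottle, jar, flask, beaker, case, brush may be knocked a few centimetres aside while the robot is not near it.
Once in a run the grip may slacken for a moment while it holds something.
It also fails if it takes over 210 s, if anything falls off the work surface, if the arm or the gripper's body presses on something with over 40 N, if the wrist force passes 120 N, or if a joint passes its speed limit or range.

## Working session

There is one attempt and no reset: what is moved stays moved. The work goes in short steps, Python scripts to look and compute and a tool call to move; the robot and the scene stay as the last step left them, time stands still between calls to the robot, and variables do not carry over. Pictures are saved under pics/ and viewed, at most 14 in all, crops included, and the job is handed in when it is done.

Besides the shell and the picture viewer there is one more tool, called after "Request:" as a command line: name --argument value ..., lists and objects as JSON in quotes. arm_command: Moves the arm, as the interface text tells. Shifts and turns lie within -1 to 1; 1 stands for 120 mm of shift or pi/4 rad of turn. Its arguments: {"type":"object","properties":{"increments":{"type":"array"},"grip_force":{"type":"number"}},"required":["increments"]}

```bash
mkdir -p pics; ls; python3 - <<'E'
from rig import ctrl
import cv2
for n in("scene","top"):
    i=ctrl.camera_info(n);print(n,i["K"],i["R"],i["t"])
    cv2.imwrite(f"pics/{n}0.png",ctrl.capture(n)[:,:,::-1])
print(ctrl.sense())
E
```

```text
pics
scene [[434.49045501   0.         317.74168342]
 [  0.         434.49045501 197.14783411]
 [  0.           0.           1.        ]] [[ 0.78023075  0.62547508  0.0045727 ]
 [ 0.44830643 -0.55409891 -0.70142409]
 [-0.43618956  0.54932261 -0.7127295 ]] [-374.0574066  -146.921567   1746.89578634]
top [[442.86301244   0.         326.06904328]
 [  0.         442.86301244 187.25921161]
 [  0.           0.           1.        ]] [[ 0.02375963 -0.99969238  0.00711507]
 [-0.99634359 -0.02426308 -0.0819192 ]
 [ 0.08206663 -0.00514268 -0.99661358]] [1.19398624e+00 4.60362343e+02 1.33995644e+03]
{'time_s': 0.1, 'joints': array([-1.53241288e+00,  3.13383371e-01,  1.49837309e+00,  2.96951041e-05,
        1.33100176e+00, -2.23396212e-01]), 'dq': array([-0.00011506, -0.00147977, -0.00335591,  0.00050036, -0.00045504,
        0.00074878]), 'tau': array([ 4.61881587e-03, -4.12894320e+01, -2.60141730e+01, -1.05458885e-04,
        3.06590722e-03, -8.76433774e-06]), 'eef_pos': array([ 135.85786967, -506.84578648,  205.59327376]), 'ee_rot': array([-5.78959735e-04,  9.91446442e-01,  1.30512886e-01,  6.81933477e-05]), 'force': array([ 0.38566046, -0.88377554, -0.88809165]), 'wrist_torque': array([ 0.04466482, -0.00054894, -0.01342235]), 'grip_force': 0.0, 'grip_width': 1.0015288599699743}
```

View pics/scene0.png

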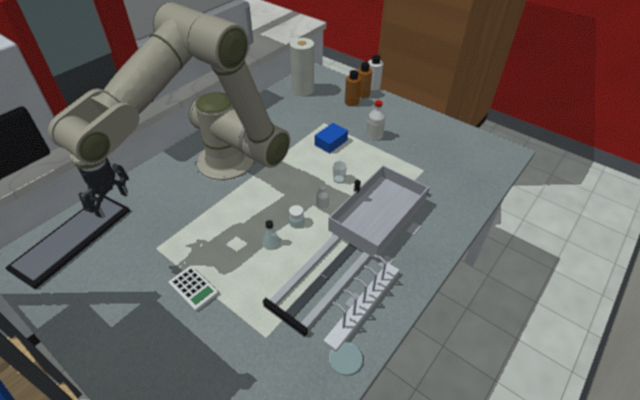

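View pics/top0.png

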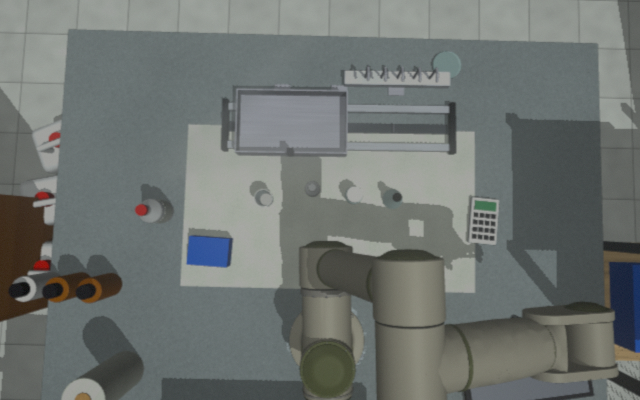

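The top view shows the tray at about (290,120), beaker at (262,195), bottle at (312,188), jar at (352,190), flask at (395,195), calculator at (484,220) and tip box at (208,250). I'll zoom in to confirm these and check for a case or brush.

```bash
cat > h.py <<'E'
from rig import ctrl
import numpy as np, cv2
def cast(n,u,v,z):
    i=ctrl.camera_info(n);R=np.array(i["R"]);t=np.array(i["t"])
    c=-R.T@t; d=R.T@np.linalg.inv(i["K"])@np.array([u,v,1.])
    return (c+d*(z-c[2])/d[2]).round(1)
def proj(n,X):
    i=ctrl.camera_info(n);p=np.array(i["K"])@(np.array(i["R"])@np.array(X,float)+i["t"]);return (p[:2]/p[2]).round(1)
def snap(n,f,x0,y0,x1,y1,s):
    im=ctrl.capture(n)[:,:,::-1]
    cv2.imwrite(f"pics/raw_{f}.png",im)
    cv2.imwrite(f"pics/{f}.png",cv2.resize(im[y0:y1,x0:x1],None,fx=s,fy=s,interpolation=cv2.INTER_CUBIC))
E
python3 - <<'E'
import cv2
a=cv2.imread("pics/top0.png")[75:270,180:510];b=cv2.imread("pics/scene0.png")[120:290,150:440]
a=cv2.resize(a,None,fx=1.7*1.3,fy=1.7*1.3,interpolation=2);a=cv2.resize(a,(731,300*731//731+130))if 0 else a
cv2.imwrite("pics/a.png",a);cv2.imwrite("pics/b.png",cv2.resize(b,None,fx=2.7,fy=2.7,interpolation=2))
E
```

```text
(no output)
```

View pics/a.png

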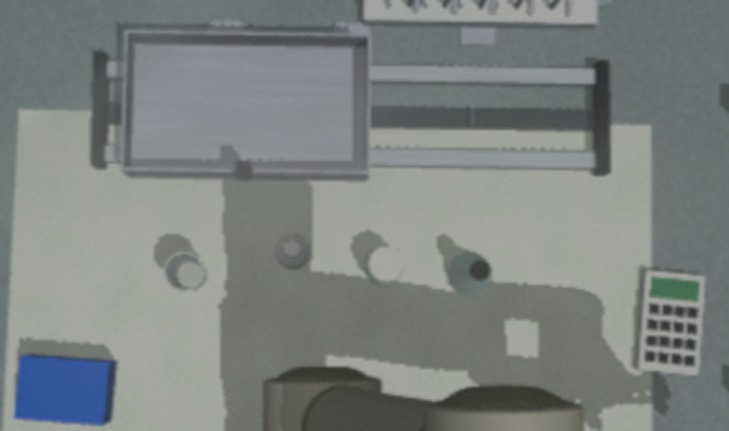

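View pics/b.png

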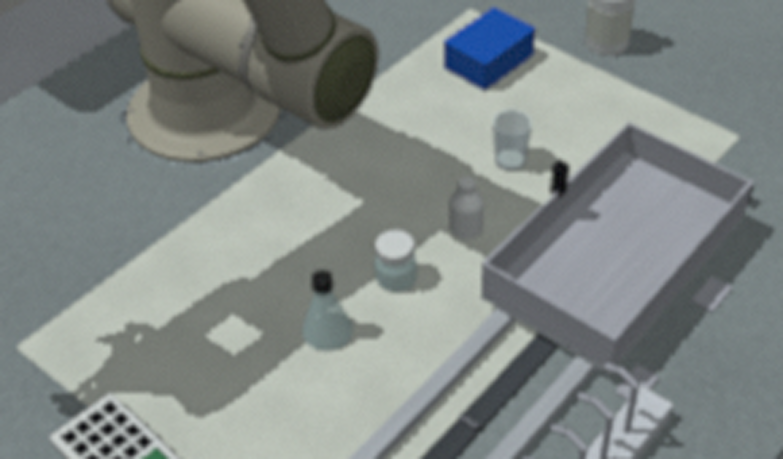

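The crops show four items and no case or brush. Full-image pixels, top then scene:
- **Beaker:** (264,197) and (339,165).
- **Bottle:** (312,188) and (322,188).
- **Jar:** (354,195) and (296,207).
- **Flask stopper:** (397,197) and (269,223).
- **Handle:** (290,151) and (357,182).

```bash
python3 - <<'E'
from h import *
T=lambda x,y:(180+x/2.21,75+y/2.21); S=lambda x,y:(150+x/2.7,120+y/2.7)
i=ctrl.camera_info("top");print("cam",-i["R"].T@i["t"]);i=ctrl.camera_info("scene");print("cam",-i["R"].T@i["t"])
for nm,t,s,z in [("beaker rim",(181,265),(512,121),75),("beaker floor",(190,275),(510,159),4),("bottle cap",(292,248),(467,184),88),("jar lid",(386,263),(395,241),66),("stopper",(480,270),(321,275),104),("handle top",(244,168),(561,164),130),
 ("trayNL",(122,175),(0,0),89),("trayNR",(370,177),(484,264),89),("trayFR",(368,27),(612,345),89),("trayFL",(122,27),(751,186),89),("endR",(600,175),(0,0),40),("endRfar",(600,62),(0,0),40),("tip",(15,420),(445,45),55),("tip2",(114,362),(533,38),55),("calc1",(640,370),0,20)]:
    print(nm,cast("top",*T(*t),z),cast("scene",*S(*s),z) if s else "")
E
```

```text
cam [ 348.68498916   19.25439728 1373.12279723]
cam [1119.69467417 -807.05484395 1143.72028666]
beaker rim [428.5 200.2  75. ] [423.3 199.8  75. ]
beaker floor [419.1 197.1   4. ] [423.8 199.2   4. ]
bottle cap [453.6  53.2  88. ] [460.2  52.3  88. ]
jar lid [438.4 -72.6  66. ] [439.7 -67.   66. ]
stopper [ 429.6 -192.3  104. ] [ 431.6 -189.3  104. ]
handle top [551.6 116.3 130. ] [556.2 121.  130. ]
trayNL [544.9 280.5  89. ] [-341.   -80.8   89. ]
trayNR [550.4 -47.6  89. ] [562.3 -44.1  89. ]
trayFR [753.5 -40.9  89. ] [750.2 -50.3  89. ]
trayFL [744.9 288.6  89. ] [747.4 278.7  89. ]
endR [ 568.8 -367.1   40. ] [-408.8  -47.    40. ]
endRfar [ 727.6 -367.    40. ] [-408.8  -47.    40. ]
tip [218.1 416.   55. ] [227.9 294.3  55. ]
tip2 [297.7 287.8  55. ] [320.9 392.   55. ]
calc1 [ 302.4 -428.2   20. ]
```

Request:
arm_command --increments '[{"dr": [0,0,0.167],"offset": [0,0,0],"hand": 1},{"dr": [0,0,0.167],"offset": [0,0,0],"hand": 1},{"dr": [0,0,0],"offset": [0.22,-0.32,0],"hand": 1},{"dr": [0,0,0],"offset": [0.22,-0.32,0],"hand": 1},{"dr": [0,0,0],"offset": [0.22,-0.32,0],"hand": 1},{"dr": [0,0,0],"offset": [0.22,-0.32,0],"hand": 1},{"dr": [0,0,0],"offset": [0.22,-0.32,0],"hand": 1},{"dr": [0,0,0],"offset": [0.22,-0.32,0],"hand": 1}]' --grip_force 30

```text
time_s: 0.9
eef_pos: [295.0, -275.0, 206.0]
ee_rot: [-0.0, 1.0, -0.001, 0.0]
force: [1.5, -1.5, 0.2]
grip_width: 1.0
grip_force: 0.0
```

Request:
arm_command --increments '[{"dr": [0,0,0],"offset": [0.22,-0.33,0],"hand": 1},{"dr": [0,0,0],"offset": [0.22,-0.33,0],"hand": 1},{"dr": [0,0,0],"offset": [0.22,-0.33,0],"hand": 1},{"dr": [0,0,0],"offset": [0.22,-0.33,0],"hand": 1},{"dr": [0,0,0],"offset": [0.22,-0.33,0],"hand": 1},{"dr": [0,0,0],"offset": [0.22,-0.33,0],"hand": 1},{"dr": [0,0,0],"offset": [0.22,-0.33,0],"hand": 1},{"dr": [0,0,0],"offset": [0.22,-0.33,0],"hand": 1}]'

```text
time_s: 1.7
eef_pos: [506.4, 41.9, 205.9]
ee_rot: [0.0, 1.0, -0.0, -0.0]
force: [0.3, -1.7, 1.0]
grip_width: 0.999
grip_force: 0.0
```

```bash
python3 - <<'E'
from h import *
p=ctrl.sense()["eef_pos"];print(p)
im=cv2.imread("pics/top0.png"); 
for n,r in(("top",(270,140,310,170)),):
    print(proj(n,[556,118,130]),proj("scene",[556,118,130]))
for n,f in(("top","pics/top0.png"),("scene","pics/scene0.png")):
    im=cv2.imread(f).max(2).astype(int);b=proj(n,[556,118,123]).astype(int)
    w=im[b[1]-9:b[1]+10,b[0]-9:b[0]+10];m=(w<60).astype(np.uint8);M=cv2.moments(m,True)
    print(n,w.min(),m.sum(),b-9+np.array([M['m10'],M['m01']])/max(M['m00'],1), np.where(m.any(1))[0][[0,-1]]+b[1]-9,np.where(m.any(0))[0][[0,-1]]+b[0]-9)
E
```

```text
[506.39034976  41.91108646 205.8881345 ]
[289.9 149.5] [357.2 181.2]Traceback (most recent call last):
  File "<stdin>", line 9, in <module>
IndexError: index 0 is out of bounds for axis 0 with size 0
```

Request:
arm_command --increments '[{"dr": [0,0,0],"offset": [0.2,-0.32,0],"hand": 1},{"dr": [0,0,0],"offset": [0.2,-0.32,0],"hand": 1},{"dr": [0,0,0],"offset": [0,0,0.3],"hand": 1},{"dr": [0,0,0],"offset": [0,0,0.3],"hand": 1},{"dr": [0,0,0],"offset": [0,0,0.3],"hand": 1},{"dr": [0,0,0],"offset": [0,0,0],"hand": 1}]'

```text
time_s: 2.3
eef_pos: [551.0, 116.7, 93.6]
ee_rot: [0.0, 1.0, -0.0, -0.005]
force: [-0.0, -0.9, -0.0]
grip_width: 1.001
grip_force: 0.0
```

Request:
arm_command --increments '[{"dr": [0,0,0],"offset": [0,0,0],"hand": -1},{"dr": [0,0,0],"offset": [0,0,0],"hand": -1},{"dr": [0,0,0],"offset": [0,0,0],"hand": -1},{"dr": [0,0,0],"offset": [0,0,0],"hand": -1},{"dr": [0,0,0],"offset": [0,0,0],"hand": -1},{"dr": [0,0,0],"offset": [0,0,0],"hand": -1},{"dr": [0,0,0],"offset": [0,0,0],"hand": -1},{"dr": [0,0,0],"offset": [0,0,0],"hand": -1}]'

```text
time_s: 3.1
eef_pos: [554.2, 116.7, 99.2]
ee_rot: [0.0, 1.0, -0.0, 0.001]
force: [-1.6, 1.9, 5.5]
grip_width: 0.196
grip_force: 30.8
```

Request:
arm_command --increments '[{"dr": [0,0,0],"offset": [0,0.1,0],"hand": -1},{"dr": [0,0,0],"offset": [0,0.2,0],"hand": -1},{"dr": [0,0,0],"offset": [0,0.2,0],"hand": -1},{"dr": [0,0,0],"offset": [0,0.2,0],"hand": -1},{"dr": [0,0,0],"offset": [0,0.2,0],"hand": -1},{"dr": [0,0,0],"offset": [0,0.2,0],"hand": -1},{"dr": [0,0,0],"offset": [0,0.2,0],"hand": -1},{"dr": [0,0,0],"offset": [0,0,0],"hand": -1}]'

```text
time_s: 3.9
eef_pos: [556.0, -42.4, 99.3]
ee_rot: [0.001, 1.0, -0.002, 0.003]
force: [9.2, -0.3, 0.4]
grip_width: 0.197
grip_force: 30.5
```

```bash
python3 - <<'E'
from h import *
snap("top","t1",180,75,510,270,2.21);s=ctrl.sense();print(s["eef_pos"],s["force"])
E
```

```text
[555.95729188 -41.31167429  99.20717595] [ 9.45937915 -1.3287783  -0.40165328]
```

View pics/t1.png

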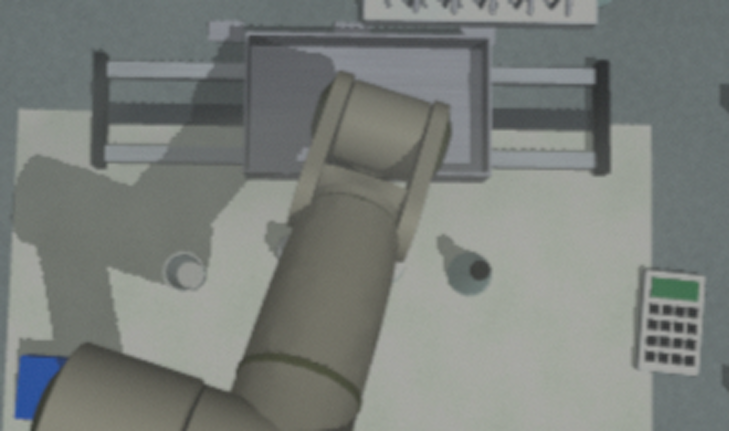

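```bash
python3 - <<'E'
from h import *
T=lambda x,y:(180+x/2.21,75+y/2.21)
for z in(20,40):
  print(z,"bars mid",[(cast("top",*T(92,yy),z)+cast("top",*T(609,yy),z))/2 for yy in(70,160)],"plates",[cast("top",*T(*p),z) for p in((225,30),(349,28),(477,36))])
print("tray rim now",cast("top",*T(243,100),89),cast("top",*T(491,105),89), cast("top",*T(120,100),89),cast("top",*T(372,100),89))
im=cv2.imread("pics/raw_t1.png").max(2)
print(im[84:90,270:420:1][:, ::1].mean(0).astype(int))
print(im[86:93,380:410])
im0=cv2.imread("pics/top0.png").max(2); print(im0[86:93,380:410]); print(im0[80:90,272:302]);print(im[80:92,272:302])
E
```

```text
20 bars mid [array([712.75, -21.4 ,  20.  ]), array([584.6, -24.2,  20. ])] plates [array([765.7, 157.7,  20. ]), array([773.1, -17.3,  20. ]), array([ 766.2, -198.5,   20. ])]
40 bars mid [array([707.3, -20.8,  40. ]), array([581.1 , -23.55,  40.  ])] plates [array([759.5, 155.7,  40. ]), array([766.8, -16.8,  40. ]), array([ 760.1, -195.3,   40. ])]
tray rim now [649.7 123.6  89. ] [ 651.4 -207.1   89. ] [645.6 287.2  89. ] [654.1 -48.2  89. ]
[115 114 115 111 119 137 139 139 141 141 141 141 141 133 118 115 120 119
 115 109 105 103 104 102 102 104 104 102 101 104 105 104 103 103 102 101
 101 100 101 102 102 101 101 101 101  99  99 100 101 101 101 100 100 100
 101 100 101 102 100  99  97 104 115 117 121 121 116 115 119 120 116 114
 114 112 105 101 103 102  98  95  92  93  98  95  93  94  97  96  95  94
  96  97  96  98  99  99  99  98  97  99  97  98  97  99 100 100 100  99
  98  99 100  99  97  99 100  99  98 100 109 118 123 124 123 122 123 123
 123 123 122 124 124 124 124 121 115 111 111 111 111 112 113 114 114 113
 114 114 113 112 113 113]
[[ 94  92  92  95  94  93  92  92  99 10
[... 3763 characters left out ...]
125 122 134 135 126 113
  113 105  98  89  93 106 106  97  95 104 107 107]
 [116 112 121 141 145 144 144 144 146 145 142 130 107 103 107 106 104 102
   93  88  85  84  85  86  85  86  85  86  87  87]
 [114 113 123 140 142 141 142 143 145 142 143 128 106 100 104 102 102  97
   95  93  96  95  94  90  91  90  90  89  90  90]
 [116 113 121 139 141 142 143 142 144 143 141 126 103 101 100 102 101 100
  101 111 122 123 119 116 115 115 116 116 115 114]
 [116 113 122 140 142 142 140 141 141 141 140 126 103 100 101 101 102 100
  106 127 134 130 128 129 127 131 131 129 130 129]
 [116 119 131 142 143 143 143 143 143 140 132 117 103 100 103 101 102 100
  104 117 108  80  78  76  80  80  85  87  88  90]]
```

Request:
arm_command --increments '[{"dr": [0,0,0],"offset": [0,-0.03,0],"hand": -1},{"dr": [0,0,0],"offset": [0,-0.03,0],"hand": -1},{"dr": [0,0,0],"offset": [0,-0.03,0],"hand": -1},{"dr": [0,0,0],"offset": [0,0,0],"hand": -1},{"dr": [0,0,0],"offset": [0,0,0],"hand": -1}]'

```text
time_s: 4.45
eef_pos: [555.8, -28.1, 99.2]
ee_rot: [-0.0, 1.0, -0.0, 0.003]
force: [8.2, 4.4, 0.7]
grip_width: 0.196
grip_force: 30.7
```

Request:
arm_command --increments '[{"dr": [0,0,0],"offset": [0,-0.03,0],"hand": -1},{"dr": [0,0,0],"offset": [0,0,0],"hand": -1},{"dr": [0,0,0],"offset": [0,0,0],"hand": -1}]'

```text
time_s: 4.75
eef_pos: [555.8, -25.0, 99.2]
ee_rot: [0.0, 1.0, -0.0, 0.003]
force: [8.5, 0.9, 1.2]
grip_width: 0.192
grip_force: 30.6
```

Request:
arm_command --increments '[{"dr": [0,0,0],"offset": [0,-0.03,0],"hand": -1},{"dr": [0,0,0],"offset": [0,0,0],"hand": -1},{"dr": [0,0,0],"offset": [0,0,0],"hand": -1}]'

```text
time_s: 5.05
eef_pos: [555.8, -21.5, 99.3]
ee_rot: [0.0, 1.0, -0.0, 0.003]
force: [7.9, 1.0, 0.0]
grip_width: 0.196
grip_force: 30.7
```

Request:
arm_command --increments '[{"dr": [0,0,0],"offset": [0,-0.03,0],"hand": -1},{"dr": [0,0,0],"offset": [0,0,0],"hand": -1},{"dr": [0,0,0],"offset": [0,0,0],"hand": -1}]'

```text
time_s: 5.35
eef_pos: [555.7, -18.4, 99.2]
ee_rot: [0.001, 1.0, -0.0, 0.003]
force: [7.6, -1.4, 1.7]
grip_width: 0.195
grip_force: 30.6
```

Request:
arm_command --increments '[{"dr": [0,0,0],"offset": [0,-0.03,0],"hand": -1},{"dr": [0,0,0],"offset": [0,0,0],"hand": -1},{"dr": [0,0,0],"offset": [0,0,0],"hand": -1}]'

```text
time_s: 5.65
eef_pos: [555.7, -14.5, 99.2]
ee_rot: [0.0, 1.0, -0.0, 0.003]
force: [7.1, 0.5, 1.0]
grip_width: 0.195
grip_force: 30.7
```

Request:
arm_command --increments '[{"dr": [0,0,0],"offset": [0,-0.03,0],"hand": -1},{"dr": [0,0,0],"offset": [0,0,0],"hand": -1},{"dr": [0,0,0],"offset": [0,0,0],"hand": -1}]'

```text
time_s: 5.95
eef_pos: [555.6, -10.3, 99.2]
ee_rot: [-0.0, 1.0, -0.0, 0.003]
force: [7.2, 3.1, 1.5]
grip_width: 0.198
grip_force: 30.7
```

Request:
arm_command --increments '[{"dr": [0,0,0],"offset": [0,0.03,0],"hand": -1},{"dr": [0,0,0],"offset": [0,0,0],"hand": -1},{"dr": [0,0,0],"offset": [0,0,0],"hand": -1}]'

```text
time_s: 6.25
eef_pos: [555.7, -14.6, 99.2]
ee_rot: [0.001, 1.0, -0.0, 0.003]
force: [6.7, -1.4, 1.3]
grip_width: 0.196
grip_force: 30.7
```

Request:
arm_command --increments '[{"dr": [0,0,0],"offset": [0,0.03,0],"hand": -1},{"dr": [0,0,0],"offset": [0,0,0],"hand": -1},{"dr": [0,0,0],"offset": [0,0,0],"hand": -1}]'

```text
time_s: 6.55
eef_pos: [555.7, -19.0, 99.2]
ee_rot: [0.001, 1.0, -0.0, 0.003]
force: [7.4, -4.7, 0.6]
grip_width: 0.197
grip_force: 30.7
```

Request:
arm_command --increments '[{"dr": [0,0,0],"offset": [0,0.02,0],"hand": -1},{"dr": [0,0,0],"offset": [0,0,0],"hand": -1},{"dr": [0,0,0],"offset": [0,0,0],"hand": -1}]'

```text
time_s: 6.85
eef_pos: [555.8, -20.7, 99.2]
ee_rot: [0.001, 1.0, -0.0, 0.003]
force: [7.0, -1.9, 0.0]
grip_width: 0.2
grip_force: 30.7
```

Request:
arm_command --increments '[{"dr": [0,0,0],"offset": [0,0.01,0],"hand": -1},{"dr": [0,0,0],"offset": [0,0,0],"hand": -1},{"dr": [0,0,0],"offset": [0,0,0],"hand": 1},{"dr": [0,0,0],"offset": [0,0,0],"hand": 1},{"dr": [0,0,0],"offset": [0,0,0],"hand": 1},{"dr": [0,0,0],"offset": [0,0,0],"hand": 1},{"dr": [0,0,0],"offset": [0,0,-0.3],"hand": 1},{"dr": [0,0,0],"offset": [0,0,-0.3],"hand": 1}]'

```text
time_s: 7.65
eef_pos: [553.1, -21.2, 170.4]
ee_rot: [-0.0, 1.0, -0.0, -0.001]
force: [0.2, 0.3, -0.7]
grip_width: 1.0
grip_force: 0.0
```

Request:
arm_command --increments '[{"dr": [0,0,0],"offset": [-0.3,-0.3,-0.3],"hand": 1},{"dr": [0,0,0],"offset": [-0.3,-0.3,-0.05],"hand": 1},{"dr": [0,0,0],"offset": [-0.3,-0.3,0],"hand": 1},{"dr": [0,0,0],"offset": [-0.3,-0.3,0],"hand": 1},{"dr": [0,0,0],"offset": [0,-0.3,0],"hand": 1},{"dr": [0,0,0],"offset": [0,-0.3,0],"hand": 1},{"dr": [0,0,0],"offset": [0,-0.3,0],"hand": 1},{"dr": [0,0,0],"offset": [0,-0.3,0],"hand": 1}]'

```text
time_s: 8.45
eef_pos: [418.8, 258.9, 204.9]
ee_rot: [0.0, 1.0, -0.0, 0.0]
force: [1.1, 0.1, -0.3]
grip_width: 1.0
grip_force: 0.0
```

```bash
python3 - <<'E'
from h import *
snap("top","t2",180,75,510,270,2.21);snap("scene","s2",150,120,440,290,2.7)
a=cv2.imread("pics/t2.png");b=cv2.imread("pics/s2.png");w=min(a.shape[1],b.shape[1])
cv2.imwrite("pics/c2.png",cv2.resize(np.vstack([a[:,:w],b[:,:w]]),None,fx=.67,fy=.67))
s=ctrl.sense();print(s["eef_pos"],s["force"])
E
```

```text
[418.52854761 260.37311974 204.61498335] [-0.33340458 -0.68971728  0.28381852]
```

View pics/c2.png

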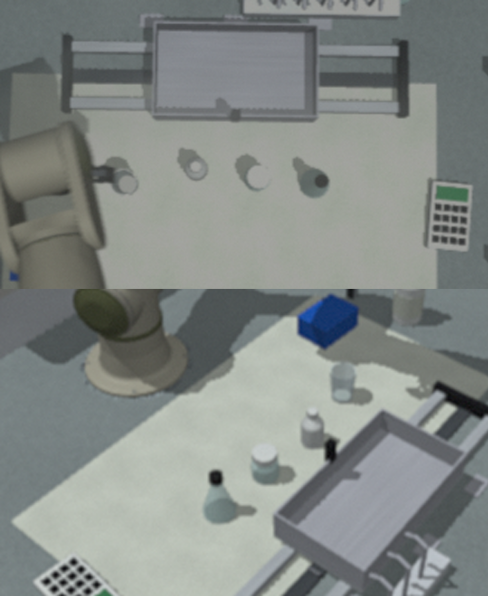

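The composite shows the tray centred between the rail end bars (x 152–319 against bars at 68 and 405). All four items stand undisturbed, and there's no case or brush. I'll fetch the beaker first.

Request:
arm_command --increments '[{"dr": [0,0,0],"offset": [0.04,0.25,0],"hand": 1},{"dr": [0,0,0],"offset": [0,0.25,0],"hand": 1},{"dr": [0,0,0],"offset": [0,0,0.3],"hand": 1},{"dr": [0,0,0],"offset": [0,0,0.3],"hand": 1},{"dr": [0,0,0],"offset": [0,0,0.3],"hand": 1},{"dr": [0,0,0],"offset": [0,0,0.3],"hand": 1},{"dr": [0,0,0],"offset": [0,0,0.27],"hand": 1},{"dr": [0,0,0],"offset": [0,0,0],"hand": 1}]'

```text
time_s: 9.35
eef_pos: [421.5, 196.4, 25.5]
ee_rot: [0.001, 1.0, -0.001, -0.004]
force: [-0.5, -0.2, -0.6]
grip_width: 1.001
grip_force: 0.0
```

Request:
arm_command --increments '[{"dr": [0,0,0],"offset": [0,0,0],"hand": -1},{"dr": [0,0,0],"offset": [0,0,0],"hand": -1},{"dr": [0,0,0],"offset": [0,0,0],"hand": -1},{"dr": [0,0,0],"offset": [0,0,0],"hand": -1},{"dr": [0,0,0],"offset": [0,0,0],"hand": -1},{"dr": [0,0,0],"offset": [0,0,0],"hand": -1}]' --grip_force 35

```text
time_s: 9.95
eef_pos: [425.4, 197.5, 30.6]
ee_rot: [-0.0, 1.0, -0.0, 0.002]
force: [0.1, -1.6, 7.8]
grip_width: 0.624
grip_force: 37.8
```

Request:
arm_command --increments '[{"dr": [0,0,0],"offset": [0,0,-0.2],"hand": -1},{"dr": [0,0,0],"offset": [0,0,-0.3],"hand": -1},{"dr": [0,0,0],"offset": [0,0,-0.3],"hand": -1},{"dr": [0,0,0],"offset": [0,0,-0.3],"hand": -1},{"dr": [0,0,0],"offset": [0.2,0.1,0],"hand": -1},{"dr": [0,0,0],"offset": [0.25,0.11,0],"hand": -1},{"dr": [0,0,0],"offset": [0.25,0.11,0],"hand": -1},{"dr": [0,0,0],"offset": [0.25,0.11,0],"hand": -1}]'

```text
time_s: 10.75
eef_pos: [539.2, 145.1, 162.1]
ee_rot: [-0.0, 1.0, -0.0, 0.001]
force: [-0.6, -0.2, -0.4]
grip_width: 0.623
grip_force: 39.5
```

Request:
arm_command --increments '[{"dr": [0,0,0],"offset": [0.25,0.11,0],"hand": -1},{"dr": [0,0,0],"offset": [0.25,0.11,0],"hand": -1},{"dr": [0,0,0],"offset": [0.25,0.11,0],"hand": -1},{"dr": [0,0,0],"offset": [0.25,0.11,0],"hand": -1},{"dr": [0,0,0],"offset": [0.25,0.11,0],"hand": -1},{"dr": [0,0,0],"offset": [0,0,0],"hand": -1}]'

```text
time_s: 11.35
eef_pos: [690.0, 77.5, 160.6]
ee_rot: [0.0, 1.0, -0.001, 0.001]
force: [-0.4, 0.1, -0.8]
grip_width: 0.623
grip_force: 39.5
```

Request:
arm_command --increments '[{"dr": [0,0,0],"offset": [0,0,0.3],"hand": -1},{"dr": [0,0,0],"offset": [0,0,0.3],"hand": -1},{"dr": [0,0,0],"offset": [0,0,0.12],"hand": -1},{"dr": [0,0,0],"offset": [0,0,0.03],"hand": -1},{"dr": [0,0,0],"offset": [0,0,0],"hand": -1}]'

```text
time_s: 11.85
eef_pos: [688.4, 79.8, 72.1]
ee_rot: [0.0, 1.0, -0.0, 0.001]
force: [0.5, 0.7, -0.4]
grip_width: 0.625
grip_force: 39.5
```

Request:
arm_command --increments '[{"dr": [0,0,0],"offset": [0,0,0.02],"hand": -1},{"dr": [0,0,0],"offset": [0,0,0.01],"hand": -1},{"dr": [0,0,0],"offset": [0,0,0],"hand": -1}]'

```text
time_s: 12.15
eef_pos: [688.7, 79.7, 68.7]
ee_rot: [0.0, 1.0, -0.0, 0.001]
force: [-1.2, 0.2, 5.6]
grip_width: 0.628
grip_force: 39.9
```

Request:
arm_command --increments '[{"dr": [0,0,0],"offset": [0,0,0],"hand": 0.6},{"dr": [0,0,0],"offset": [0,0,0],"hand": 0.6},{"dr": [0,0,0],"offset": [0,0,0],"hand": 0.6},{"dr": [0,0,0],"offset": [0,0,-0.2],"hand": 0.6},{"dr": [0,0,0],"offset": [0,0,-0.35],"hand": 0.6},{"dr": [0,0,0],"offset": [0,0,-0.35],"hand": 0.6},{"dr": [0,0,0],"offset": [-0.25,0.03,0],"hand": 1},{"dr": [0,0,0],"offset": [-0.32,0.03,0],"hand": 1}]'

```text
time_s: 12.95
eef_pos: [619.7, 72.2, 175.6]
ee_rot: [0.0, 1.0, -0.0, 0.001]
force: [1.0, -0.2, 0.5]
grip_width: 1.002
grip_force: 0.0
```

Request:
arm_command --increments '[{"dr": [0,0,0],"offset": [-0.32,0.04,0],"hand": 1},{"dr": [0,0,0],"offset": [-0.32,0.04,0],"hand": 1},{"dr": [0,0,0],"offset": [-0.32,0.04,0],"hand": 1},{"dr": [0,0,0],"offset": [-0.32,0.04,0],"hand": 1},{"dr": [0,0,0],"offset": [-0.1,0,0],"hand": 1},{"dr": [0,0,0],"offset": [0,0,0],"hand": 1},{"dr": [0,0,0],"offset": [0,0,0],"hand": 1}]'

```text
time_s: 13.65
eef_pos: [454.6, 53.3, 175.1]
ee_rot: [0.0, 1.0, -0.0, 0.0]
force: [0.2, -0.3, 0.6]
grip_width: 1.005
grip_force: 0.0
```

```bash
python3 - <<'E'
from h import *
snap("scene","s3",150,120,440,290,2.7);print(ctrl.sense()["eef_pos"])
E
```

```text
[454.73413487  53.33731379 174.91074913]
```

View pics/s3.png

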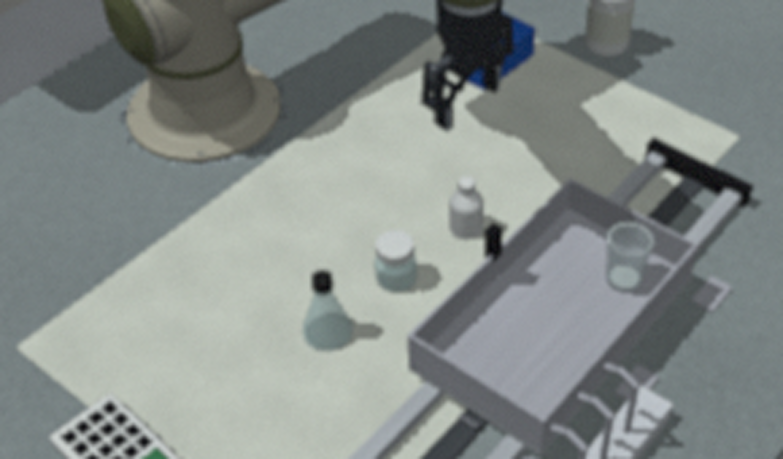

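The beaker stands upright in the tray at crop (629,258). The bottle (466,207), jar (395,262) and flask (327,315) haven't moved.

Request:
arm_command --increments '[{"dr": [0,0,0],"offset": [0.02,0,0.3],"hand": 1},{"dr": [0,0,0],"offset": [0,0,0.3],"hand": 1},{"dr": [0,0,0],"offset": [0,0,0.3],"hand": 1},{"dr": [0,0,0],"offset": [0,0,0.3],"hand": 1},{"dr": [0,0,0],"offset": [0,0,0.1],"hand": 1},{"dr": [0,0,0],"offset": [0,0,0],"hand": 1}]'

```text
time_s: 14.3
eef_pos: [455.8, 53.5, 16.9]
ee_rot: [-0.0, 1.0, -0.0, -0.002]
force: [-0.6, -0.2, 0.4]
grip_width: 1.001
grip_force: 0.0
```

Request:
arm_command --increments '[{"dr": [0,0,0],"offset": [0,0,0],"hand": -1},{"dr": [0,0,0],"offset": [0,0,0],"hand": -1},{"dr": [0,0,0],"offset": [0,0,0],"hand": -1},{"dr": [0,0,0],"offset": [0,0,0],"hand": -1},{"dr": [0,0,0],"offset": [0,0,0],"hand": -1},{"dr": [0,0,0],"offset": [0,0,0],"hand": -1}]' --grip_force 45

```text
time_s: 14.9
eef_pos: [457.3, 53.3, 20.1]
ee_rot: [0.0, 1.0, -0.0, 0.001]
force: [-0.0, 0.7, 6.7]
grip_width: 0.504
grip_force: 44.7
```

Request:
arm_command --increments '[{"dr": [0,0,0],"offset": [0,0,-0.2],"hand": -1},{"dr": [0,0,0],"offset": [0,0,-0.3],"hand": -1},{"dr": [0,0,0],"offset": [0,0,-0.3],"hand": -1},{"dr": [0,0,0],"offset": [0,0,-0.3],"hand": -1},{"dr": [0,0,0],"offset": [0.16,0.04,0],"hand": -1},{"dr": [0,0,0],"offset": [0.25,0.06,0],"hand": -1},{"dr": [0,0,0],"offset": [0.25,0.06,0],"hand": -1},{"dr": [0,0,0],"offset": [0.25,0.06,0],"hand": -1}]'

```text
time_s: 15.7
eef_pos: [566.6, 26.7, 151.4]
ee_rot: [0.0, 1.0, -0.0, 0.0]
force: [-0.0, 0.2, -0.9]
grip_width: 0.503
grip_force: 46.4
```

Request:
arm_command --increments '[{"dr": [0,0,0],"offset": [0.25,0.06,0],"hand": -1},{"dr": [0,0,0],"offset": [0.25,0.06,0],"hand": -1},{"dr": [0,0,0],"offset": [0.05,0.02,0],"hand": -1},{"dr": [0,0,0],"offset": [0,0,0.3],"hand": -1},{"dr": [0,0,0],"offset": [0,0,0.3],"hand": -1},{"dr": [0,0,0],"offset": [0,0,0.1],"hand": -1},{"dr": [0,0,0],"offset": [0,0,0.03],"hand": -1},{"dr": [0,0,0],"offset": [0,0,0],"hand": -1}]'

```text
time_s: 16.5
eef_pos: [631.9, 10.1, 64.6]
ee_rot: [0.0, 1.0, -0.0, 0.001]
force: [0.8, 0.1, -1.1]
grip_width: 0.502
grip_force: 46.4
```

Request:
arm_command --increments '[{"dr": [0,0,0],"offset": [0,0,0.04],"hand": -1},{"dr": [0,0,0],"offset": [0,0,0.01],"hand": -1},{"dr": [0,0,0],"offset": [0,0,0.01],"hand": -1},{"dr": [0,0,0],"offset": [0,0,0],"hand": -1}]'

```text
time_s: 16.9
eef_pos: [632.5, 10.1, 58.2]
ee_rot: [0.0, 1.0, -0.0, 0.002]
force: [-0.6, 1.1, 7.6]
grip_width: 0.503
grip_force: 47.3
```

Request:
arm_command --increments '[{"dr": [0,0,0],"offset": [0,0,0],"hand": 0.4},{"dr": [0,0,0],"offset": [0,0,0],"hand": 0.4},{"dr": [0,0,0],"offset": [0,0,0],"hand": 0.4},{"dr": [0,0,0],"offset": [0,0,-0.2],"hand": 0.4},{"dr": [0,0,0],"offset": [0,0,-0.35],"hand": 0.4},{"dr": [0,0,0],"offset": [0,0,-0.35],"hand": 0.4},{"dr": [0,0,0],"offset": [-0.25,0.1,0],"hand": 1},{"dr": [0,0,0],"offset": [-0.34,0.14,0],"hand": 1}]'

```text
time_s: 17.7
eef_pos: [560.8, -18.7, 164.8]
ee_rot: [0.0, 1.0, 0.0, 0.001]
force: [0.2, -1.1, -0.1]
grip_width: 0.997
grip_force: 0.0
```

Request:
arm_command --increments '[{"dr": [0,0,0],"offset": [-0.34,0.14,0],"hand": 1},{"dr": [0,0,0],"offset": [-0.34,0.14,0],"hand": 1},{"dr": [0,0,0],"offset": [-0.34,0.15,0],"hand": 1},{"dr": [0,0,0],"offset": [0,0,0],"hand": 1},{"dr": [0,0,0],"offset": [0,0,0],"hand": 1}]'

```text
time_s: 18.2
eef_pos: [438.2, -70.6, 164.5]
ee_rot: [0.0, 1.0, -0.001, 0.001]
force: [1.4, 0.4, -0.2]
grip_width: 0.999
grip_force: 0.0
```

```bash
python3 - <<'E'
from h import *
snap("scene","s4",150,120,440,290,2.7);print(ctrl.sense()["eef_pos"])
E
```

```text
[438.82569344 -70.33802237 164.38553711]
```

View pics/s4.png

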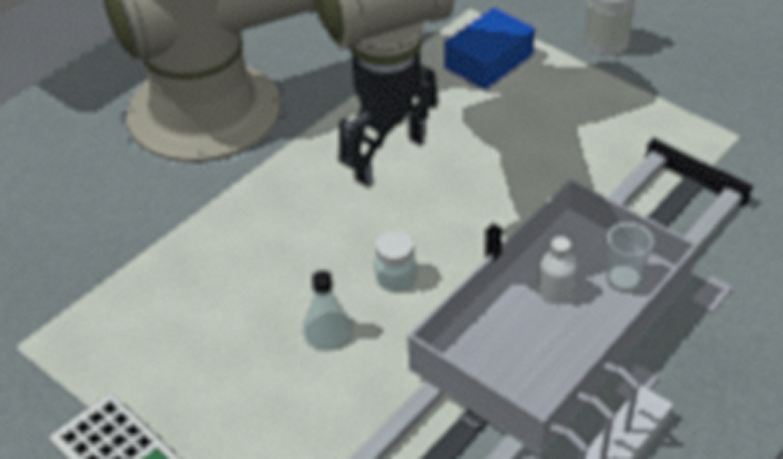

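The bottle stands in the tray at crop (558,270), and the jar (395,262) and flask (327,315) are unmoved. Next is the jar.

Request:
arm_command --increments '[{"dr": [0,0,0],"offset": [0,0,0.3],"hand": 1},{"dr": [0,0,0],"offset": [0,0,0.3],"hand": 1},{"dr": [0,0,0],"offset": [0,0,0.3],"hand": 1},{"dr": [0,0,0],"offset": [0,0,0.25],"hand": 1},{"dr": [0,0,0],"offset": [0,0,0.08],"hand": 1},{"dr": [0,0,0],"offset": [0,0,0],"hand": 1}]'

```text
time_s: 18.85
eef_pos: [438.4, -69.8, 15.7]
ee_rot: [-0.0, 1.0, 0.0, -0.001]
force: [-0.3, 0.4, 0.5]
grip_width: 1.0
grip_force: 0.0
```

Request:
arm_command --increments '[{"dr": [0,0,0],"offset": [0,0,0],"hand": -1},{"dr": [0,0,0],"offset": [0,0,0],"hand": -1},{"dr": [0,0,0],"offset": [0,0,0],"hand": -1},{"dr": [0,0,0],"offset": [0,0,0],"hand": -1},{"dr": [0,0,0],"offset": [0,0,0],"hand": -1},{"dr": [0,0,0],"offset": [0,0,0],"hand": -1}]' --grip_force 55

```text
time_s: 19.45
eef_pos: [439.2, -70.6, 17.8]
ee_rot: [0.001, 1.0, -0.0, 0.001]
force: [-0.2, 0.2, 8.4]
grip_width: 0.55
grip_force: 55.2
```

Request:
arm_command --increments '[{"dr": [0,0,0],"offset": [0,0,-0.1],"hand": -1},{"dr": [0,0,0],"offset": [0,0,-0.2],"hand": -1},{"dr": [0,0,0],"offset": [0,0,-0.3],"hand": -1},{"dr": [0,0,0],"offset": [0,0,-0.3],"hand": -1},{"dr": [0,0,0],"offset": [0,0,-0.25],"hand": -1},{"dr": [0,0,0],"offset": [0,0,0],"hand": -1}]'

```text
time_s: 20.05
eef_pos: [440.0, -70.9, 158.5]
ee_rot: [0.002, 1.0, -0.0, 0.004]
force: [0.4, -0.3, -1.8]
grip_width: 0.541
grip_force: 57.0
```

```bash
python3 - <<'E'
from h import *
snap("scene","s5",210,120,410,270,3);s=ctrl.sense();print(s["eef_pos"],s["grip_width"],s["force"],s["wrist_torque"])
E
```

```text
[438.92078602 -70.47242683 156.13595492] 0.5447278159429528 [-0.28337565 -0.22722675 -2.75588288] [ 0.00098191 -0.00949095 -0.06886654]
```

View pics/s5.png

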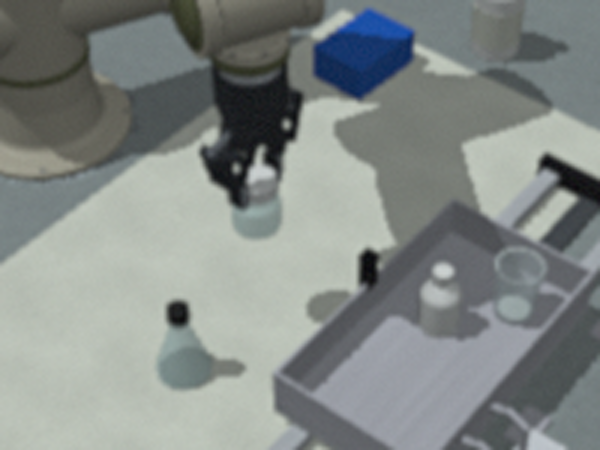

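Request:
arm_command --increments '[{"dr": [0,0,0],"offset": [0.13,0,-0.05],"hand": -1},{"dr": [0,0,0],"offset": [0.25,0,0],"hand": -1},{"dr": [0,0,0],"offset": [0.25,0,0],"hand": -1},{"dr": [0,0,0],"offset": [0.25,0,0],"hand": -1},{"dr": [0,0,0],"offset": [0.25,0,0],"hand": -1},{"dr": [0,0,0],"offset": [0.25,0,0],"hand": -1},{"dr": [0,0,0],"offset": [0.25,0,0],"hand": -1},{"dr": [0,0,0],"offset": [0.25,0,0],"hand": -1}]'

```text
time_s: 20.9
eef_pos: [664.3, -70.1, 158.5]
ee_rot: [-0.0, 1.0, -0.0, -0.001]
force: [0.1, -0.8, -1.2]
grip_width: 0.545
grip_force: 57.0
```

Request:
arm_command --increments '[{"dr": [0,0,0],"offset": [0.2,0,0],"hand": -1},{"dr": [0,0,0],"offset": [0,0,0.3],"hand": -1},{"dr": [0,0,0],"offset": [0,0,0.3],"hand": -1},{"dr": [0,0,0],"offset": [0,0,0.2],"hand": -1},{"dr": [0,0,0],"offset": [0,0,0.03],"hand": -1},{"dr": [0,0,0],"offset": [0,0,0],"hand": -1}]'

```text
time_s: 21.5
eef_pos: [687.2, -70.2, 59.5]
ee_rot: [-0.0, 1.0, -0.0, -0.001]
force: [1.3, 0.3, -1.4]
grip_width: 0.544
grip_force: 56.9
```

Request:
arm_command --increments '[{"dr": [0,0,0],"offset": [0,0,0.02],"hand": -1},{"dr": [0,0,0],"offset": [0,0,0.01],"hand": -1},{"dr": [0,0,0],"offset": [0,0,0],"hand": -1}]'

```text
time_s: 21.8
eef_pos: [687.9, -70.3, 57.5]
ee_rot: [0.0, 1.0, -0.0, 0.0]
force: [0.7, -0.2, -1.3]
grip_width: 0.549
grip_force: 56.9
```

Request:
arm_command --increments '[{"dr": [0,0,0],"offset": [0,0,0.02],"hand": -1},{"dr": [0,0,0],"offset": [0,0,0.01],"hand": -1},{"dr": [0,0,0],"offset": [0,0,0],"hand": -1}]'

```text
time_s: 22.1
eef_pos: [688.7, -70.5, 55.9]
ee_rot: [0.0, 1.0, -0.0, 0.002]
force: [-1.1, -0.9, 8.7]
grip_width: 0.543
grip_force: 58.0
```

Request:
arm_command --increments '[{"dr": [0,0,0],"offset": [0,0,0],"hand": 0.5},{"dr": [0,0,0],"offset": [0,0,0],"hand": 0.5},{"dr": [0,0,0],"offset": [0,0,0],"hand": 0.5},{"dr": [0,0,0],"offset": [0,0,-0.2],"hand": 0.5},{"dr": [0,0,0],"offset": [0,0,-0.35],"hand": 0.5},{"dr": [0,0,0],"offset": [0,0,-0.35],"hand": 0.5},{"dr": [0,0,0],"offset": [-0.25,0.12,-0.1],"hand": 1},{"dr": [0,0,0],"offset": [-0.32,0.15,0],"hand": 1}]'

```text
time_s: 22.9
eef_pos: [620.0, -102.8, 175.7]
ee_rot: [0.001, 1.0, 0.001, 0.002]
force: [-0.7, 0.0, -0.2]
grip_width: 1.002
grip_force: 0.0
```

Request:
arm_command --increments '[{"dr": [0,0,0],"offset": [-0.32,0.15,0],"hand": 1},{"dr": [0,0,0],"offset": [-0.32,0.15,0],"hand": 1},{"dr": [0,0,0],"offset": [-0.32,0.15,0],"hand": 1},{"dr": [0,0,0],"offset": [-0.32,0.15,0],"hand": 1},{"dr": [0,0,0],"offset": [-0.28,0.13,0],"hand": 1},{"dr": [0,0,0],"offset": [0,0,0],"hand": 1},{"dr": [0,0,0],"offset": [0,0,0],"hand": 1}]'

```text
time_s: 23.6
eef_pos: [432.1, -190.5, 173.9]
ee_rot: [0.0, 1.0, -0.001, 0.0]
force: [0.2, -0.2, 0.7]
grip_width: 1.002
grip_force: 0.0
```

```bash
python3 - <<'E'
from h import *
snap("scene","s6",190,120,440,290,2.7);print(ctrl.sense()["eef_pos"])
E
```

```text
[ 432.60045123 -190.20857064  173.80553266]
```

View pics/s6.png

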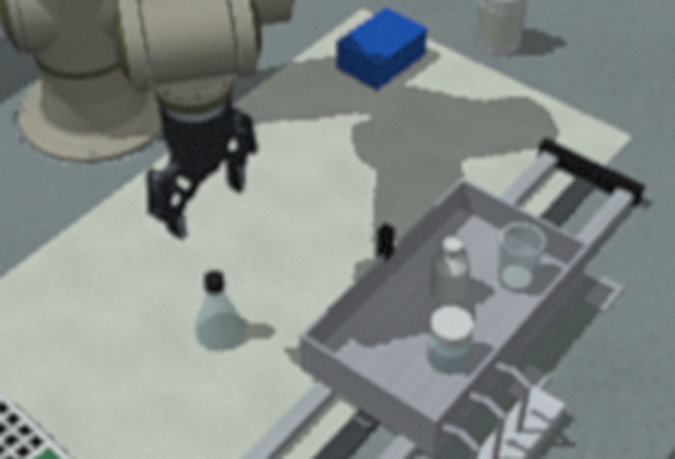

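The jar is in the tray at crop (450,335), and the flask stopper at (214,280) is unmoved. I'll grip the flask by its stopper.

Request:
arm_command --increments '[{"dr": [0,0,0],"offset": [-0.01,0,0.25],"hand": 1},{"dr": [0,0,0],"offset": [0,0,0.3],"hand": 1},{"dr": [0,0,0],"offset": [0,0,0.25],"hand": 1},{"dr": [0,0,0],"offset": [0,0,0.07],"hand": 1},{"dr": [0,0,0],"offset": [0,0,0],"hand": 1}]'

```text
time_s: 24.15
eef_pos: [431.2, -189.7, 68.7]
ee_rot: [-0.001, 1.0, 0.0, -0.001]
force: [-0.5, 0.7, 0.1]
grip_width: 1.001
grip_force: 0.0
```

Request:
arm_command --increments '[{"dr": [0,0,0],"offset": [0,0,0],"hand": -1},{"dr": [0,0,0],"offset": [0,0,0],"hand": -1},{"dr": [0,0,0],"offset": [0,0,0],"hand": -1},{"dr": [0,0,0],"offset": [0,0,0],"hand": -1},{"dr": [0,0,0],"offset": [0,0,0],"hand": -1},{"dr": [0,0,0],"offset": [0,0,0],"hand": -1},{"dr": [0,0,0],"offset": [0,0,0],"hand": -1}]'

```text
time_s: 24.85
eef_pos: [431.5, -190.7, 70.0]
ee_rot: [0.001, 1.0, -0.0, 0.001]
force: [0.2, -0.7, 5.5]
grip_width: 0.271
grip_force: 53.8
```

Request:
arm_command --increments '[{"dr": [0,0,0],"offset": [0,0,-0.15],"hand": -1},{"dr": [0,0,0],"offset": [0,0,-0.3],"hand": -1},{"dr": [0,0,0],"offset": [0,0,-0.3],"hand": -1},{"dr": [0,0,0],"offset": [0,0,-0.25],"hand": -1},{"dr": [0,0,0],"offset": [0.12,-0.03,0],"hand": -1},{"dr": [0,0,0],"offset": [0.25,-0.06,0],"hand": -1},{"dr": [0,0,0],"offset": [0.25,-0.06,0],"hand": -1},{"dr": [0,0,0],"offset": [0.25,-0.06,0],"hand": -1}]'

```text
time_s: 25.65
eef_pos: [536.2, -164.6, 189.0]
ee_rot: [-0.0, 1.0, -0.0, -0.0]
force: [0.0, -1.1, -0.8]
grip_width: 0.27
grip_force: 54.3
```

Request:
arm_command --increments '[{"dr": [0,0,0],"offset": [0.25,-0.06,0],"hand": -1},{"dr": [0,0,0],"offset": [0.25,-0.06,0],"hand": -1},{"dr": [0,0,0],"offset": [0.25,-0.06,0],"hand": -1},{"dr": [0,0,0],"offset": [0.2,-0.1,0],"hand": -1},{"dr": [0,0,0],"offset": [0,0,0],"hand": -1},{"dr": [0,0,0],"offset": [0,0,0],"hand": -1}]'

```text
time_s: 26.25
eef_pos: [649.1, -131.3, 188.4]
ee_rot: [-0.0, 1.0, 0.0, -0.001]
force: [0.2, -0.3, -1.5]
grip_width: 0.273
grip_force: 54.3
```

```bash
python3 - <<'E'
from h import *
snap("scene","s7",210,130,410,280,3);s=ctrl.sense();print(s["eef_pos"],s["grip_width"],s["force"])
E
```

```text
[ 648.81725025 -131.63652854  188.82270472] 0.2715873009558643 [-1.28780963 -0.53725772  0.07782322]
```

View pics/s7.png

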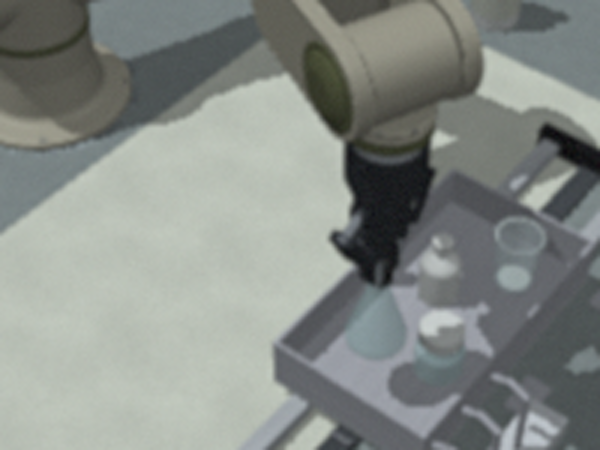

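The flask hangs upright over clear tray floor, with the base at crop (375,345), in front of the jar at (440,345). I'll lower it now.

Request:
arm_command --increments '[{"dr": [0,0,0],"offset": [0,0.03,0.25],"hand": -1},{"dr": [0,0,0],"offset": [0,0,0.25],"hand": -1},{"dr": [0,0,0],"offset": [0,0,0.13],"hand": -1},{"dr": [0,0,0],"offset": [0,0,0.03],"hand": -1},{"dr": [0,0,0],"offset": [0,0,0.01],"hand": -1},{"dr": [0,0,0],"offset": [0,0,0],"hand": -1}]'

```text
time_s: 26.9
eef_pos: [649.6, -135.5, 110.1]
ee_rot: [0.0, 1.0, -0.0, 0.001]
force: [-0.3, -1.0, -1.5]
grip_width: 0.271
grip_force: 54.4
```

Request:
arm_command --increments '[{"dr": [0,0,0],"offset": [0,0,0.02],"hand": -1},{"dr": [0,0,0],"offset": [0,0,0.01],"hand": -1},{"dr": [0,0,0],"offset": [0,0,0],"hand": -1}]'

```text
time_s: 27.2
eef_pos: [650.5, -135.7, 107.9]
ee_rot: [0.001, 1.0, -0.0, 0.002]
force: [-0.4, -1.2, 8.5]
grip_width: 0.263
grip_force: 55.3
```

Request:
arm_command --increments '[{"dr": [0,0,0],"offset": [0,0,0],"hand": 0.2},{"dr": [0,0,0],"offset": [0,0,0],"hand": 0.2},{"dr": [0,0,0],"offset": [0,0,0],"hand": 0.2},{"dr": [0,0,0],"offset": [0,0,-0.2],"hand": 0.2},{"dr": [0,0,0],"offset": [0,0,-0.3],"hand": 0.2},{"dr": [0,0,0],"offset": [0,0,-0.3],"hand": 0.2},{"dr": [0,0,0],"offset": [-0.25,0,0],"hand": 1},{"dr": [0,0,0],"offset": [-0.35,0,0],"hand": 1}]'

```text
time_s: 28.0
eef_pos: [577.5, -135.2, 201.6]
ee_rot: [0.0, 1.0, 0.0, 0.001]
force: [-0.4, -0.3, -0.2]
grip_width: 0.913
grip_force: 0.0
```

Request:
arm_command --increments '[{"dr": [0,0,0],"offset": [-0.35,0,0],"hand": 1},{"dr": [0,0,0],"offset": [-0.35,0,0],"hand": 1},{"dr": [0,0,0],"offset": [-0.35,0,0],"hand": 1},{"dr": [0,0,0],"offset": [-0.35,0,0],"hand": 1},{"dr": [0,0,0],"offset": [0,0,0],"hand": 1}]'

```text
time_s: 28.5
eef_pos: [406.0, -134.3, 201.2]
ee_rot: [-0.0, 1.0, -0.001, -0.001]
force: [1.5, -0.4, 0.0]
grip_width: 0.997
grip_force: 0.0
```

```bash
python3 - <<'E'
from h import *
snap("top","t8",180,75,510,225,2.2);snap("scene","s8",190,140,440,290,2.9);print(ctrl.sense()["eef_pos"])
a=cv2.imread("pics/t8.png");b=cv2.imread("pics/s8.png")[:,:725]
b=cv2.copyMakeBorder(b,0,0,0,726-b.shape[1],0);cv2.imwrite("pics/c8.png",cv2.resize(np.vstack([a,b]),None,fx=.75,fy=.75))
E
```

```text
[ 409.35641739 -135.18712774  201.74439534]
```

View pics/c8.png

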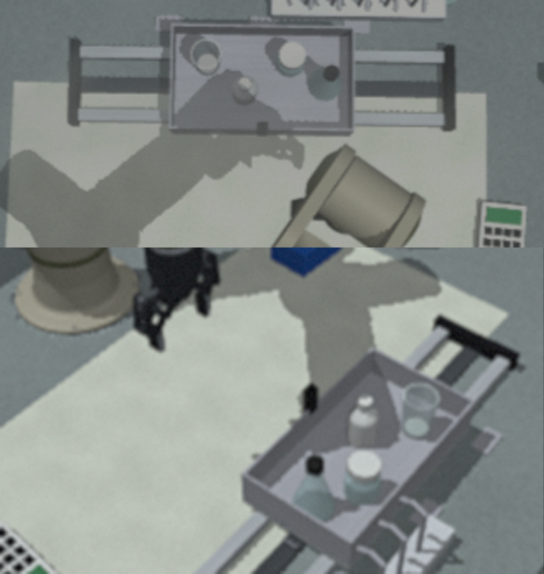

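The picture shows all four standing in the tray, which is centred on the rail (tray x 170–355 between bars at 75 and 450). The bench in front is clear, so I'll slide to the rinse station.

Request:
arm_command --increments '[{"dr": [0,0,0],"offset": [0.3,-0.23,0],"hand": 1},{"dr": [0,0,0],"offset": [0.3,-0.24,0],"hand": 1},{"dr": [0,0,0],"offset": [0.3,-0.24,0],"hand": 1},{"dr": [0,0,0],"offset": [0.32,-0.24,0],"hand": 1},{"dr": [0,0,0],"offset": [0,0,0.3],"hand": 1},{"dr": [0,0,0],"offset": [0,0,0.3],"hand": 1},{"dr": [0,0,0],"offset": [0,0,0.25],"hand": 1},{"dr": [0,0,0],"offset": [0,0,0],"hand": 1}]'

```text
time_s: 29.4
eef_pos: [554.5, -20.1, 95.2]
ee_rot: [-0.001, 1.0, 0.0, -0.004]
force: [0.3, 0.6, 0.8]
grip_width: 1.004
grip_force: 0.0
```

Request:
arm_command --increments '[{"dr": [0,0,0],"offset": [0,0,0],"hand": -1},{"dr": [0,0,0],"offset": [0,0,0],"hand": -1},{"dr": [0,0,0],"offset": [0,0,0],"hand": -1},{"dr": [0,0,0],"offset": [0,0,0],"hand": -1},{"dr": [0,0,0],"offset": [0,0,0],"hand": -1},{"dr": [0,0,0],"offset": [0,0,0],"hand": -1},{"dr": [0,0,0],"offset": [0,0,0],"hand": -1},{"dr": [0,0,0],"offset": [0,0,0],"hand": -1}]' --grip_force 40

```text
time_s: 30.2
eef_pos: [556.2, -21.1, 100.2]
ee_rot: [0.0, 1.0, -0.0, 0.001]
force: [-0.6, 0.1, 6.6]
grip_width: 0.189
grip_force: 39.3
```

Request:
arm_command --increments '[{"dr": [0,0,0],"offset": [0,0.03,0],"hand": -1},{"dr": [0,0,0],"offset": [0.002,0.06,0],"hand": -1},{"dr": [0,0,0],"offset": [0.002,0.1,0],"hand": -1},{"dr": [0,0,0],"offset": [0.002,0.12,0],"hand": -1},{"dr": [0,0,0],"offset": [0.002,0.12,0],"hand": -1},{"dr": [0,0,0],"offset": [0.002,0.12,0],"hand": -1},{"dr": [0,0,0],"offset": [0.002,0.12,0],"hand": -1},{"dr": [0,0,0],"offset": [0.002,0.12,0],"hand": -1}]'

```text
time_s: 31.0
eef_pos: [557.2, -116.1, 100.2]
ee_rot: [-0.0, 1.0, -0.0, -0.0]
force: [-3.6, 2.5, 8.1]
grip_width: 0.192
grip_force: 39.6
```

Request:
arm_command --increments '[{"dr": [0,0,0],"offset": [0.002,0.12,0],"hand": -1},{"dr": [0,0,0],"offset": [0.002,0.12,0],"hand": -1},{"dr": [0,0,0],"offset": [0.002,0.12,0],"hand": -1},{"dr": [0,0,0],"offset": [0.002,0.12,0],"hand": -1},{"dr": [0,0,0],"offset": [0.002,0.1,0],"hand": -1},{"dr": [0,0,0],"offset": [0,0.05,0],"hand": -1},{"dr": [0,0,0],"offset": [0,0.03,0],"hand": -1},{"dr": [0,0,0],"offset": [0,0,0],"hand": -1}]'

```text
time_s: 31.8
eef_pos: [558.1, -196.1, 100.2]
ee_rot: [0.001, 1.0, -0.0, -0.0]
force: [-6.4, -3.2, 8.0]
grip_width: 0.19
grip_force: 39.7
```

Request:
arm_command --increments '[{"dr": [0,0,0],"offset": [0,0.02,0],"hand": -1},{"dr": [0,0,0],"offset": [0,0.02,0],"hand": -1},{"dr": [0,0,0],"offset": [0,0,0],"hand": -1},{"dr": [0,0,0],"offset": [0,0,0],"hand": -1}]'

```text
time_s: 32.2
eef_pos: [558.1, -200.4, 100.2]
ee_rot: [0.0, 1.0, -0.0, -0.0]
force: [-5.0, -0.5, 7.0]
grip_width: 0.191
grip_force: 39.7
```

Request:
arm_command --increments '[{"dr": [0,0,0],"offset": [0,0.02,0],"hand": -1},{"dr": [0,0,0],"offset": [0,0,0],"hand": -1},{"dr": [0,0,0],"offset": [0,0,0],"hand": -1}]'

```text
time_s: 32.5
eef_pos: [558.1, -202.7, 100.1]
ee_rot: [0.0, 1.0, -0.0, -0.0]
force: [-5.5, -1.2, 6.7]
grip_width: 0.191
grip_force: 39.7
```

Request:
arm_command --increments '[{"dr": [0,0,0],"offset": [0,0.01,0],"hand": -1},{"dr": [0,0,0],"offset": [0,0.01,0],"hand": -1},{"dr": [0,0,0],"offset": [0,0,0],"hand": -1}]'

```text
time_s: 32.8
eef_pos: [558.1, -204.9, 100.1]
ee_rot: [0.0, 1.0, -0.0, -0.0]
force: [-5.7, 0.8, 8.3]
grip_width: 0.188
grip_force: 39.7
```

Request:
arm_command --increments '[{"dr": [0,0,0],"offset": [0,0.01,0],"hand": -1},{"dr": [0,0,0],"offset": [0,0.01,0],"hand": -1},{"dr": [0,0,0],"offset": [0,0,0],"hand": -1}]'

```text
time_s: 33.1
eef_pos: [558.1, -205.2, 100.1]
ee_rot: [-0.002, 1.0, -0.0, -0.001]
force: [-5.6, 9.2, 10.2]
grip_width: 0.189
grip_force: 40.1
```

Request:
arm_command --increments '[{"dr": [0,0,0],"offset": [0,-0.01,0],"hand": -1},{"dr": [0,0,0],"offset": [0,0,0],"hand": 1},{"dr": [0,0,0],"offset": [0,0,0],"hand": 1},{"dr": [0,0,0],"offset": [0,0,0],"hand": 1},{"dr": [0,0,0],"offset": [0,0,0],"hand": 1},{"dr": [0,0,0],"offset": [0,0,-0.2],"hand": 1},{"dr": [0,0,0],"offset": [0,0,-0.35],"hand": 1},{"dr": [0,0,0],"offset": [0,0,-0.35],"hand": 1}]'

```text
time_s: 33.9
eef_pos: [558.3, -205.7, 208.2]
ee_rot: [-0.0, 1.0, -0.0, -0.001]
force: [0.7, -0.2, 0.1]
grip_width: 1.004
grip_force: 0.0
```

Request:
arm_command --increments '[{"dr": [0,0,0],"offset": [-0.3,0,0],"hand": 1},{"dr": [0,0,0],"offset": [-0.3,0,0],"hand": 1},{"dr": [0,0,0],"offset": [-0.3,0,0],"hand": 1},{"dr": [0,0,0],"offset": [-0.3,0,0],"hand": 1},{"dr": [0,0,0],"offset": [0,0,0],"hand": 1},{"dr": [0,0,0],"offset": [0,0,0],"hand": 1}]'

```text
time_s: 34.5
eef_pos: [414.6, -206.1, 207.7]
ee_rot: [0.0, 1.0, -0.001, 0.0]
force: [0.7, -0.6, 0.0]
grip_width: 0.998
grip_force: 0.0
```

```bash
python3 - <<'E'
from h import *
snap("top","t9",180,75,510,225,2.2);snap("scene","s9",150,140,440,340,2.5);print(ctrl.sense()["eef_pos"])
a=cv2.imread("pics/t9.png");b=cv2.imread("pics/s9.png");a=a[:,:725]
b=b[:,:725];b=cv2.copyMakeBorder(b,0,0,0,a.shape[1]-b.shape[1],0);cv2.imwrite("pics/c9.png",cv2.resize(np.vstack([a,b]),None,fx=.7,fy=.7))
E
```

```text
[ 415.3149151  -205.97717418  207.29586081]
```

View pics/c9.png

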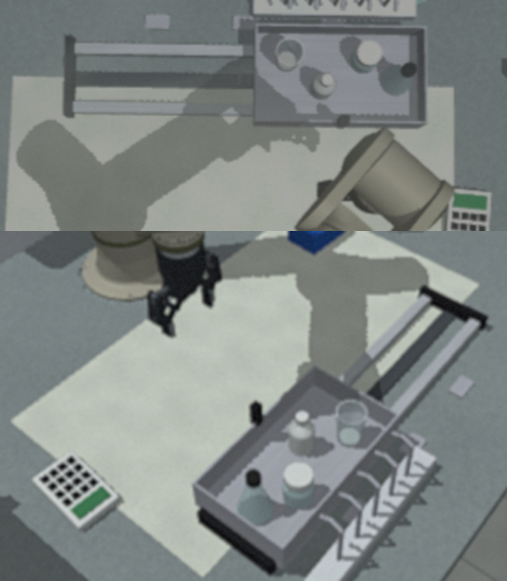

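The carrier is at the right-hand stop with all four items upright inside it. The calculator and tip box are untouched and the gripper is clear.

```bash
python3 -c "
from rig import ctrl
print(ctrl.finish_job())"
```

```text
the job is handed in; nothing more can be done
None
```

The job is done and handed in: the beaker, bottle, jar and flask (no case or brush was there) stand upright in the tray, and the carrier is against the rinse-station stop with the gripper clear; the calculator, wash bottle and tip box were left alone.

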